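# Hold a punch on a pendant blank in an indexed engraver's vise

## Robot

A 6-joint arm with a two-finger parallel gripper is mounted at the origin on the work surface. World frame = base frame: x ahead of the robot, y to its left, z up, the work surface at z = 0. Lengths are in m, angles in rad, forces in N, time in s.
With the tool pointing down it reaches from about 0.275 to 0.875 m from the base axis. Payload 12.5 kg.
Tool frame: the origin (TCP) lies at the very end of the fingers, on their centre line; the grasp point (between the pads) lies 19 mm behind it; z points along the fingers, y is the line along which they close (so a half turn about z gives the same grasp; the last joint's range is limited). The gripper opens to 85 mm and grips with 20 to 120 N. Pads are 22 mm wide; open, the fingers measure 114 mm over their backs; the gripper's body (76 mm by 85 mm) begins 54 mm behind the grasp point. The pads swing forward as they close: fully open they stand 13 mm farther back than shut.
Start: joints at [-1.186, 0.351, 1.652, -0, 1.139, -0.085], TCP at [0.249, -0.49, 0.231] pointing down, gripper open.
Joint ranges: [-2.75, 2.75], [-0.79, 2.1], [0.01, 2.65], [-1.57, 4.71], [0.07, 3.14], [-2.87, 2.87]. Speed limits (rad/s): [2.22, 2.22, 2.79, 3.14, 3.14, 3.14].

## Interface

Orientations are given as a 3x3 rotation matrix whose columns are the frame's x, y, z axes.
In Python, from bench import manip gives the robot as it stands. Calls block until the motion is done:
- manip.move_ptp(position, orientation): joint-space move of the TCP to a pose.
- manip.move_l(position, attitude=None, max_speed=0.15): straight line of the TCP; attitude=None keeps the orientation; max_speed is the mean speed in m/s.
- manip.move_j(angles): joint-space move.
- manip.set_gripper(opening, effort=None): opening from 0.0 (shut) to 1.0 (fully open); effort is the grip in N (None keeps the last); returns when the fingers have stopped.
- manip.dwell(seconds).
- manip.inverse_kinematics(position, orientation): joint angles nearest the present ones, or None.
- manip.grab_frame(name): name is "scene" or "side" or "wrist"; returns (picture, depth): 400x640x3 uint8, red, green, blue; 400x640 float32, m along the optical axis (not along the pixel's ray), 0 where there is no reading.
- manip.get_calibration(name): a dict with "camera_matrix" (3x3 intrinsics, pixels), "k1" (the pictures are not rectified: a ray, as slopes to the right and down, at radius r is drawn at 1 + k1 r^2 times it, then the intrinsics apply), "R" (3x3) and "t" (3): a world point X has camera coordinates R X + t. Camera axes: x right, y down, z forward; pixel columns grow to the right and rows downward; lengths in m; the calibration is good to about 2 mm. A picture is of the moment at which its call begins: read the wrist's pose just before it. get_calibration takes no time and is no camera call; for the wrist camera it gives the pose at the moment of the call.
A pose or a line that the arm cannot do raises manip.Unreachable and nothing moves.
- manip.sign_off(): hands the job in; it is judged then, once.
Trained networks look in the newest picture that a camera, given by its name, has taken for a name from the list of things; names that differ only in an ending like _2 or _b are one class to them, and where a whole thing is asked for, a point or a joint stands for the part that bears it (a point fixed in the world has none). Each returns a list of dicts, best first, with "confidence" (0 to 1); they miss things now and then, are a little off and sometimes report something else, mostly with a low value. They report only what shows in the picture. A call takes as long as a camera call. They do not tell look-alikes from the thing itself.
- manip.look_for(camera, name): "at" ([x, y, z] in m, in world coordinates, good to about 4 mm: the middle of the surface that is visible of it).
Readings, each from a call of its own:
- manip.current_time(): time.
- manip.current_qpos(): joint angles.
- manip.current_joint_vel(): joint speeds.
- manip.current_joint_torque(): joint torques, N m.
- manip.current_ee_pos(): TCP position.
- manip.current_tcp_rot(): TCP orientation.
- manip.current_force(): force on the tool from outside, world axes, zero at the start.
- manip.current_ft_torque(): the same for the moment, N m.
- manip.current_grip_width(): opening from 0.0 (shut) to 1.0 (fully open).
- manip.current_grip_force(): force on a finger pad.
Only numpy, scipy, OpenCV 4.12 (cv2) and the standard library are available. Lean on these libraries where they do the work, as an engineer would, in place of code of your own. Each camera call takes 0.05 s, during which the arm holds its last target. There are 200 camera calls.

## Task

Turn the engraver's vise head until the notch in its rim faces the fixed pointer on the base. Then take the square-shanked punch out of the wooden block and hold it upright with its tip inside the small scribed ring on the brass blank, pressing lightly so that the sprung blank gives a few millimetres but does not bottom out. Finish like that, still holding the punch there ready for striking, with the notch still at the pointer; never press hard, and leave everything else where it is.

Things in the scene. Friction and masses are not known exactly. Their poses are not given: they have to be found in the camera images.
- vise: Engraver's vise: round dark steel base, 108 mm across and 50 mm high, fixed to the bench; a steel head turns on it. Origin at the centre of its underside, on the vertical axis of the head; x points towards the pointer, z up.
- vise_head (a joint): Turn of the vise head about the vise's vertical axis, rad, -2.6 to 2.6: 0 when the notch faces the pointer, growing counter-clockwise seen from above. The head is a steel drum 60 mm in diameter, its side from 51 to 95 mm above the bench, to be gripped on its side from above at any yaw. It turns with slight friction (about 0.06 N m) and stays where it is left.
- notch (a point): The notch: a black slot 5 mm wide in the head's top rim and side; this point is on the rim's edge, 30 mm from the axis, 95 mm above the bench. It turns with the head.
- pointer (a point): Tip of the fixed pointer, a steel finger 10 mm high on top of the vise's base (its top is 60 mm above the bench), reaching in to 30 mm from the axis; this point is 34 mm from the axis.
- blank (a joint): How far the sprung blank is pressed down into the head, m: 0 free, 0.008 bottomed. It starts to give at about 1.2 N and then takes about 0.6 N more per mm, so about 6 N at the bottom.
- mark (a point): Centre of the scribed ring (12 mm across) on the flat top of the brass blank. The blank is a disc 38 mm in diameter, 4 mm thick, level, on a spring on the head's axis, its top 107 mm above the bench when free; the ring's centre lies 9 mm from the axis on the notch's side. It moves with head and blank.
- rack: Light wooden block 50 x 190 x 45 mm high, fixed, with three 12 mm holes in a row along its y, 60 mm apart (at y = -60, 0, 60 mm), 42 mm deep. Three tools stand in it, in any order. Origin at the centre of its underside, z up.
- punch: The punch: all steel, 120 mm long, 0.1 to 0.18 kg, the tallest tool in the block and the only one with a square shank. Origin at its tip, z up. Tip: 4 mm flat on a 10 mm long cone; round stem 10 mm across up to 40 mm; shank 16 x 16 mm (sides along its x and y) from 40 to 116 mm; round head to 120 mm. In the block its shoulder sits on the top, the tip 5 mm above the bench.
- punch_tip (a point): The tip of the punch, same point as its origin.
- scriber: All-steel tool with a round, tapered top, 85 mm long, standing in the block; to be left. Origin at its tip.
- burnisher: Tool with a mushroom-shaped wooden handle, 94 mm long and 30 mm across, standing in the block; to be left. Origin at its tip.
- pan: Loose aluminium bowl, 84 mm across, 34 mm high; to be left. Origin under its centre.
- wax: Loose tan wax block 45 x 30 x 22 mm; to be left. Origin under its centre.
- hammer: Small hammer, 220 mm, lying; to be left.
- file: Wooden-handled hand tool, 170 mm, lying; to be left.
- jar: Clear jar with a steel cap, 48 mm across, 60 mm high; to be left. Origin under its centre.
Things that resemble listed ones, but are neither listed nor needed, are in the scene too. Leave any orange look-alike of the rack alone.

How it is judged:
By the outcome, as a careful person would: the job done as asked, in the order asked, and still so for the second after the job is handed in, while the arm keeps its last pose, push and grip.
It also fails if it takes over 50 s, if anything falls off the work surface, if the arm or the gripper's body presses on something with over 40 N, if the wrist force passes 120 N, or if a joint passes its speed limit or range.

## Working session

There is one attempt and no reset: what is moved stays moved. The work goes in short steps, each a Python script; the robot and the scene stay as the last script left them, time stands still between calls to the robot, and variables do not carry over. Pictures are saved under pics/ and viewed, at most 10 in all, crops included, and the job is handed in when it is done.

```bash
mkdir -p pics; ls; cat > h.py <<'E'
import numpy as np, cv2
from bench import manip as m
def shot(cam, fn=None):
    c=m.get_calibration(cam); im,d=m.grab_frame(cam)
    if fn: cv2.imwrite('pics/'+fn, im[:,:,::-1])
    return im,d,c
def pix(c,X):
    K=np.array(c["camera_matrix"]); p=np.array(c["R"])@np.array(X,float)+np.array(c["t"])
    s=p[:2]/p[2]; s=s*(1+c["k1"]*(s@s)); return K[:2,:2]@s+K[:2,2]
def world(c,u,v,depth=None,z=None):
    K=np.array(c["camera_matrix"]); R=np.array(c["R"]); t=np.array(c["t"])
    q=np.array([(u-K[0,2])/K[0,0],(v-K[1,2])/K[1,1]]); s=q.copy()
    for _ in range(20): s=q/(1+c["k1"]*(s@s))
    r=R.T@np.array([s[0],s[1],1]); o=-R.T@t
    k=depth if z is None else (z-o[2])/r[2]
    return o+k*r
def down(yaw):  # tool x at angle yaw, z down
    c,s=np.cos(yaw),np.sin(yaw); return np.array([[c,s,0],[s,-c,0],[0,0,-1.]])
E
python3 - <<'E'
from h import *
np.set_printoptions(precision=3,suppress=True)
for cam in ["scene","side"]:
    im,d,c=shot(cam,cam+'0.png')
    print(cam,-np.array(c["R"]).T@np.array(c["t"]))
    for n in ["vise","vise_head","notch","pointer","mark","rack","punch","scriber","burnisher","pan","wax"]:
        for r in m.look_for(cam,n)[:3]:
            print(cam,n,round(r["confidence"],2),np.array(r["at"]),pix(c,r["at"]).round())
print(m.current_time(),m.current_tcp_rot())
E
```

```text
pics
scene [1.049 0.402 0.998]
scene vise 0.97 [ 0.538 -0.163  0.053] [237. 162.]
scene vise_head 0.76 [ 0.531 -0.168  0.098] [235. 149.]
scene notch 0.63 [ 0.53  -0.164  0.092] [237. 151.]
scene pointer 0.95 [ 0.54  -0.165  0.052] [236. 162.]
scene mark 0.67 [ 0.522 -0.179  0.104] [233. 144.]
scene mark 0.59 [0.569 0.238 0.095] [359. 227.]
scene mark 0.23 [ 0.377 -0.2    0.022] [261. 128.]
scene rack 0.62 [0.756 0.213 0.043] [311. 293.]
scene rack 0.62 [ 0.537 -0.165  0.051] [237. 162.]
scene rack 0.61 [0.465 0.429 0.042] [442. 240.]
scene punch 0.67 [0.573 0.235 0.097] [358. 228.]
scene burnisher 0.56 [0.573 0.239 0.095] [359. 229.]
scene pan 0.68 [ 0.771 -0.007  0.015] [234. 258.]
scene pan 0.33 [ 0.374 -0.201  0.023] [261. 127.]
scene wax 0.72 [ 0.78  -0.144  0.056] [186. 229.]
scene wax 0.59 [0.393 0.028 0.022] [322. 161.]
side [0.402 0.865 0.938]
side vise 0.81 [ 0.521 -0.151  0.049] [349. 162.]
side vise_head 0.73 [ 0.522 -0.161  0.092] [349. 148.]
side vise_head 0.4 [ 0.523 -0.175  0.109] [350. 140.]
side vise_head 0.36 [ 0.768 -0.136  0.043] [261. 157.]
side notch 0.6 [ 0.522 -0.163  0.094] [349. 147.]
side pointer 0.71 [ 0.519 -0.155  0.049] [350. 162.]
side mark 0.68 [ 0.522 -0.177  0.11 ] [351. 139.]
side rack 0.79 [0.554 0.212 0.042] [310. 267.]
side rack 0.79 [0.452 0.423 0.049] [340. 359.]
side rack 0.6 [0.74  0.223 0.046] [230. 258.]
side punch 0.5 [0.565 0.244 0.094] [302. 264.]
side punch 0.32 [0.555 0.178 0.088] [313. 243.]
side scriber 0.62 [0.55  0.12  0.074] [319. 228.]
side burnisher 0.55 [0.557 0.177 0.088] [312. 242.]
side pan 0.66 [ 0.785 -0.02   0.023] [243. 190.]
side wax 0.82 [0.386 0.039 0.023] [391. 227.]
1.2 [[ 0.892  0.453  0.   ]
 [ 0.453 -0.892 -0.   ]
 [ 0.     0.    -1.   ]]
```

View pics/scene0.png

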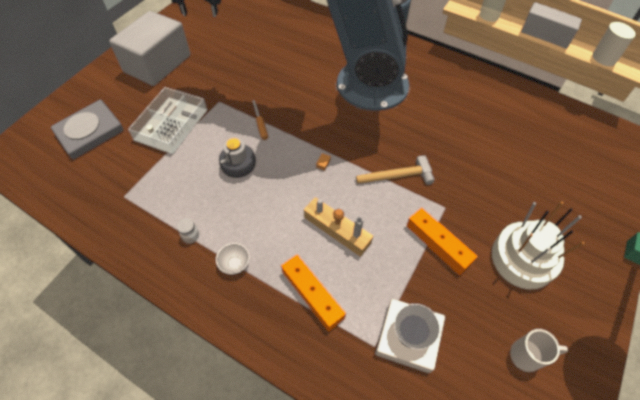

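View pics/side0.png

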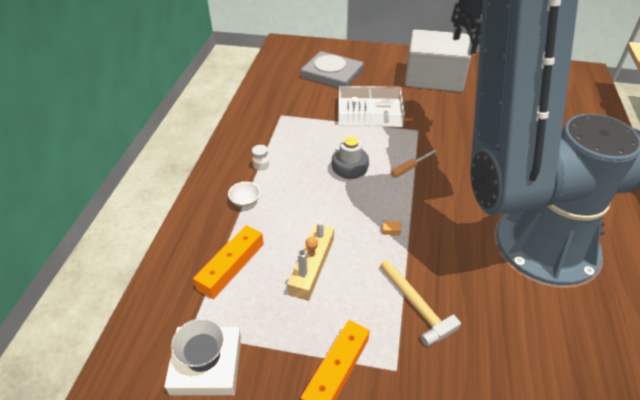

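The scene view shows the vise at (237,155) and the natural wood block at (338,225), holding three tools. The candidates for the block are wood (338,225), orange (312,292) and orange (442,240); only the wooden one fits. The candidates for the punch are the steel tools at (358,228), which is taller, and (319,207), plus the mushroom handle at (338,214). I'll look at both the vise and the block from close up.

```bash
python3 - <<'E'
from h import *
np.set_printoptions(precision=4,suppress=True)
R=m.current_tcp_rot()
m.move_ptp([0.50,-0.17,0.30],down(0.0))
im,d,c=shot("wrist","w1.png"); print(-np.array(c["R"]).T@np.array(c["t"]),c["R"]); np.save("d1.npy",d); import pickle; pickle.dump((im,d,c),open("w1.pkl","wb"))
for n in ["vise","vise_head","notch","pointer","mark"]:
    for r in m.look_for("wrist",n)[:2]: print(n,round(r["confidence"],2),np.array(r["at"]),pix(c,r["at"]).round())
print(m.current_time(),m.current_qpos())
cv2.imwrite("pics/w1b.png",im[:,:,::-1])
E
```

```text
[ 0.5686 -0.17    0.4428] [[-0.001  -1.     -0.0003]
 [-0.963   0.0009  0.2695]
 [-0.2695  0.0006 -0.963 ]]
vise 0.57 [ 0.5319 -0.178   0.0494] [326. 144.]
notch 0.86 [ 0.5208 -0.1782  0.0934] [327. 159.]
pointer 0.76 [ 0.5283 -0.1777  0.0492] [326. 147.]
pointer 0.55 [0.5548 0.1102 0.0478] [ 69. 124.]
mark 0.65 [ 0.5235 -0.1795  0.1   ] [328. 157.]
mark 0.18 [ 0.5328 -0.1793  0.0473] [327. 143.]
3.025 [-0.4167  0.2469  1.6193 -0.      1.2755  1.1547]
```

View pics/w1.png

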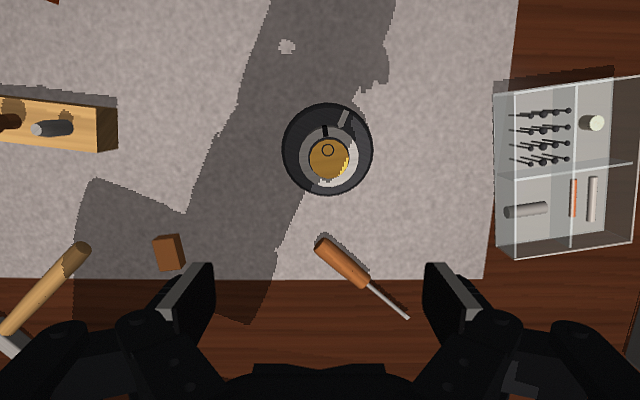

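The wrist view shows the vise base circle around (327,149), the notch at (325,131), the ring at (327,150) and the pointer finger at (343,118). I'll measure these with depth and pixel fits.

```bash
python3 - <<'E'
from h import *
import pickle
np.set_printoptions(precision=4,suppress=True)
im,d,c=pickle.load(open("w1.pkl","rb"))
P=np.full((400,640,3),np.nan)
for v in range(90,210):
    for u in range(270,390):
        if d[v,u]>0: P[v,u]=world(c,u,v,d[v,u])
Z=P[...,2]
for a,b in [(.042,.053),(.056,.064),(.09,.098),(.103,.111)]:
    k=(Z>a)&(Z<b); q=P[k][:,:2].astype(np.float32)
    (ctr,r)=cv2.minEnclosingCircle(q); print(a,b,k.sum(),np.array(ctr),r,np.median(Z[k]), "mean",q.mean(0))
# pixel -> plane
for n,(u,v),z in [("notch",(325,131),.095),("ring",(327.5,150),.107),("pointer",(343,118),.06)]: print(n,world(c,u,v,z=z))
cr=cv2.resize(im[95:200,270:385,::-1],None,fx=5,fy=5,interpolation=cv2.INTER_CUBIC); cv2.imwrite("pics/w1c.png",cr)
E
```

```text
0.042 0.053 3636 [ 0.5228 -0.1795] 0.052360158413648605 0.05017895449424725 mean [ 0.5287 -0.1778]
0.056 0.064 132 [ 0.5514 -0.1777] 0.028484022244811058 0.06031102776128805 mean [ 0.5587 -0.1934]
0.09 0.098 1625 [ 0.5227 -0.1796] 0.030091671273112297 0.09550273188380332 mean [ 0.5247 -0.1793]
0.103 0.111 1204 [ 0.5225 -0.1793] 0.019034262746572495 0.1074990320836604 mean [ 0.5229 -0.1795]
notch [ 0.5482 -0.1762  0.095 ]
ring [ 0.5312 -0.1784  0.107 ]
pointer [ 0.5597 -0.1958  0.06  ]
```

View pics/w1c.png

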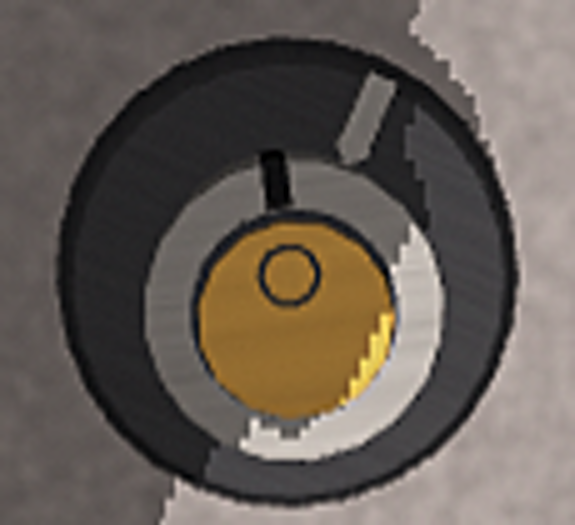

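```bash
python3 - <<'E'
from h import *
import pickle
np.set_printoptions(precision=4,suppress=True)
im,d,c=pickle.load(open("w1.pkl","rb"))
A=np.array([.5227,-.1795])
ang=lambda p:np.arctan2(p[1]-A[1],p[0]-A[0])
pp=[world(c,270+x/5,95+y/5,z=.06) for x,y in [(382,80),(366,119),(350,158)]]
nn=[world(c,270+x/5,95+y/5,z=.095) for x,y in [(271,155),(279,203)]]
print([ang(p) for p in pp],[ang(p) for p in nn]); 
pa=np.mean([ang(p) for p in pp]); na=np.mean([ang(p) for p in nn]); rot=pa-na
print("rot",rot)
R0=down(pa-rot)
m.move_ptp([*A,.20],R0); m.move_l([*A,.066],max_speed=.1)
f0=m.current_force()
m.set_gripper(0.0,30)
print("w",m.current_grip_width(),m.current_grip_force(),m.current_force()-f0)
q=np.array(m.current_qpos()); qn=q.copy(); qn[5]-=0; 
t=m.inverse_kinematics([*A,.066],down(pa)); print(q,np.array(t))
qn[5]=t[5]; m.move_j(list(qn)); print(m.current_force()-f0,m.current_ft_torque())
m.set_gripper(1.0); m.move_l([*A,.20],max_speed=.15)
m.move_ptp([.5,-.17,.30],down(0))
im,d,c=shot("wrist"); pickle.dump((im,d,c),open("w2.pkl","wb"))
cv2.imwrite("pics/w2c.png",cv2.resize(im[95:200,270:385,::-1],None,fx=5,fy=5,interpolation=cv2.INTER_CUBIC))
print(m.current_time())
E
```

```text
[np.float64(-0.42108015426178963), np.float64(-0.42909150671952595), np.float64(-0.44170257236347255)] [np.float64(0.13561333446821536), np.float64(0.11983857205591567)]
rot -0.5583506977103282
w 0.6916720529778017 32.18851089477539 [-1.7822 -5.3144  5.165 ]
[-0.4156  0.5782  1.7668 -0.0011  0.795   1.028 ] [-0.415   0.5791  1.7675 -0.      0.795   1.5864]
[-1.1941 -7.0207 -0.7499] [-1.034   0.3361 -0.0587]
7.925
```

View pics/w2c.png

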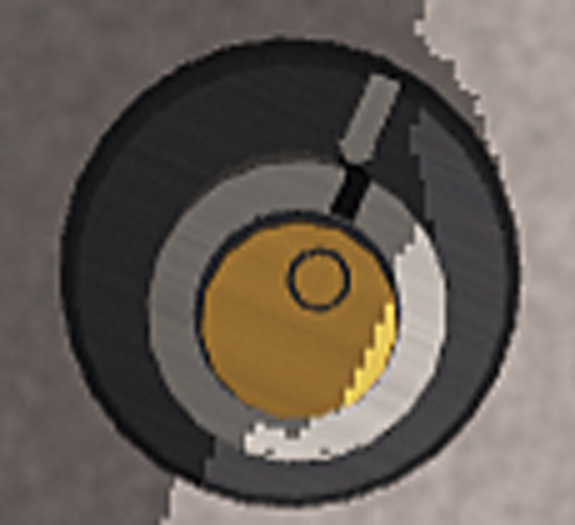

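The crop shows the notch (355,180) in line with the pointer (368,115), and the ring at (319,280). I'll compute the residual angle and then look at the block.

```bash
python3 - <<'E'
from h import *
import pickle
np.set_printoptions(precision=4,suppress=True)
im,d,c=pickle.load(open("w2.pkl","rb"))
P=np.full((400,640,3),np.nan)
for v in range(90,210):
    for u in range(270,390):
        if d[v,u]>0: P[v,u]=world(c,u,v,d[v,u])
Z=P[...,2]
for a,b in [(.042,.053),(.09,.098),(.103,.111)]:
    q=P[(Z>a)&(Z<b)][:,:2].astype(np.float32); print(a,cv2.minEnclosingCircle(q))
A=np.array([.5227,-.1795])
w=lambda x,y,z: world(c,270+x/5,95+y/5,z=z)
ang=lambda p:np.arctan2(p[1]-A[1],p[0]-A[0])
print("pointer",[ang(w(x,y,.06)) for x,y in [(385,80),(369,119),(354,158)]],"notch",[ang(w(x,y,.095)) for x,y in [(359,168),(343,214)]])
r=w(319,280,.107); print("ring",r,r[:2]-A,ang(r))
m.move_ptp([.52,.19,.32],down(0))
im,d,c=shot("wrist","w3.png"); pickle.dump((im,d,c),open("w3.pkl","wb"))
for n in ["punch","scriber","burnisher"]:
    for r in m.look_for("wrist",n)[:2]: print(n,round(r["confidence"],2),np.array(r["at"]),pix(c,r["at"]).round())
print(m.current_time())
E
```

```text
0.042 ((0.5228086709976196, -0.17956572771072388), 0.052360448986291885)
0.09 ((0.5228797793388367, -0.1796555370092392), 0.030151648446917534)
0.103 ((0.52268385887146, -0.17944757640361786), 0.019043579697608948)
pointer [np.float64(-0.41907799266392626), np.float64(-0.42660313477610057), np.float64(-0.4446135092004104)] notch [np.float64(-0.4143186761091558), np.float64(-0.452364759650487)]
ring [ 0.5304 -0.1837  0.107 ] [ 0.0077 -0.0042] -0.5034670399642525
punch 0.57 [0.5637 0.2261 0.1222] [281. 137.]
scriber 0.69 [0.5522 0.1187 0.0826] [385. 145.]
burnisher 0.93 [0.5622 0.1777 0.0968] [330. 136.]
burnisher 0.49 [ 0.5288 -0.1527  0.0489] [601. 163.]
9.475
```

View pics/w3.png

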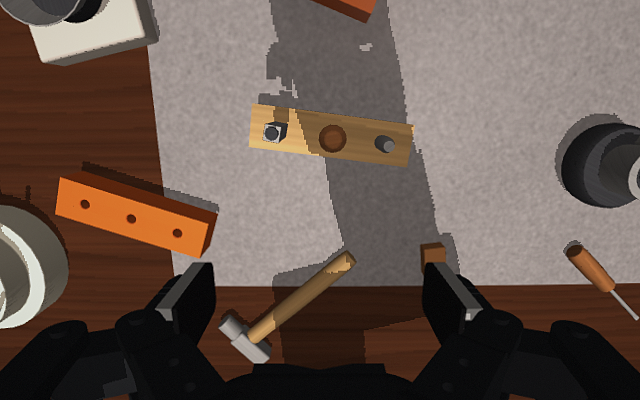

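In the wrist view the wooden block holds a square-shanked tall tool at (274,131), a mushroom handle at (332,138) and a round tapered tool at (386,145). The square one is the punch. One enlarged crop to confirm it and get its yaw.

```bash
python3 - <<'E'
from h import *
import pickle
np.set_printoptions(precision=4,suppress=True)
im,d,c=pickle.load(open("w3.pkl","rb"))
P=np.full((400,640,3),np.nan)
for v in range(90,175):
    for u in range(240,425):
        if d[v,u]>0: P[v,u]=world(c,u,v,d[v,u])
Z=P[...,2]
k=(Z>.040)&(Z<.050); q=P[k][:,:2].astype(np.float32); print("rack",cv2.minAreaRect(q*1000))
for a,b in [(.1145,.1185),(.1185,.130)]:
    k=(Z>a)&(Z<b); k[:,310:]=False; q=P[k][:,:2].astype(np.float32); print(a,k.sum(),cv2.minAreaRect(q*1000),cv2.minEnclosingCircle(q*1000),np.median(Z[k]))
cv2.imwrite("pics/w3c.png",cv2.resize(im[105:160,250:310,::-1],None,fx=9,fy=9,interpolation=cv2.INTER_CUBIC))
E
```

```text
rack ((559.3697509765625, 175.32337951660156), (191.15150451660156, 50.51980972290039), 82.64305877685547)
0.1145 11 ((569.1893920898438, 228.85525512695312), (18.15047836303711, 7.761146068572998), 26.640098571777344) ((567.4494018554688, 232.32388305664062), 9.075338363647461) 0.11703606774739445
0.1185 287 ((567.0645751953125, 234.847900390625), (15.963606834411621, 16.05455207824707), 79.11869049072266) ((566.7532348632812, 234.5849609375), 10.830531120300293) 0.12391298518680793
```

View pics/w3c.png

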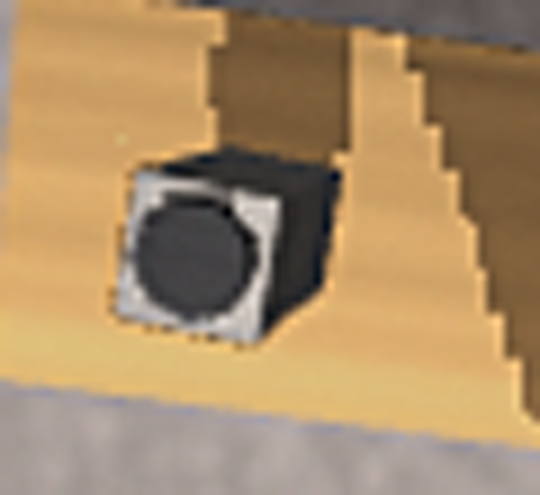

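The crop shows a square 16 mm top with a round head at (190,260): this is the punch. I'll grip it across the block's width, away from the burnisher.

```bash
python3 - <<'E'
from h import *
import pickle
np.set_printoptions(precision=4,suppress=True)
yaw=np.pi/2-np.radians(11.5); p=[.5671,.2347]
m.move_ptp([*p,.20],down(yaw)); m.set_gripper(.7)
m.move_l([*p,.071],max_speed=.12)
f0=np.array(m.current_force())
m.set_gripper(0,60); print("grip",m.current_grip_width(),m.current_grip_force(),m.current_force()-f0)
m.move_l([*p,.20],max_speed=.08); print("lift",m.current_force()-f0,m.current_grip_width())
V=[.5306,-.1835]
m.move_ptp([*V,.205],down(yaw)); m.dwell(.3)
print(m.current_force(),m.current_ee_pos(),m.current_time())
im,d,c=shot("wrist","w4.png"); pickle.dump((im,d,c),open("w4.pkl","wb"))
print("pred tip px",pix(c,[*V,.139]),"ring px",pix(c,[*V,.107]))
for cam in ["wrist","scene","side"]:
    if cam!="wrist": s=shot(cam); pickle.dump(s,open(cam+"4.pkl","wb"))
    cc=m.get_calibration(cam)
    for n in ["punch_tip","punch","mark"]:
        for r in m.look_for(cam,n)[:2]: print(cam,n,round(r["confidence"],2),np.array(r["at"]),pix(cc,r["at"]).round())
# composite: wrist + crops of scene/side around ring
o=np.zeros((600,640,3),np.uint8); o[:400]=im
for i,cam in enumerate(["scene","side"]):
    a,_,cc=pickle.load(open(cam+"4.pkl","rb")); u,v=pix(cc,[*V,.16]).astype(int)
    o[400:600,i*320:i*320+320]=cv2.resize(a[v-25:v+25,u-40:u+40],(320,200),interpolation=cv2.INTER_CUBIC)
cv2.imwrite("pics/w4c.png",o[:,:,::-1]); print(m.current_time())
E
```

```text
grip 0.1787788946316093 58.590704798698425 [-0.4433 -0.0951  3.4882]
lift [-0.8609 -0.5622 -2.6568] 0.17916871986347735
[-0.1355 -1.0957 -1.6878] [ 0.5308 -0.1831  0.205 ] 16.3667
pred tip px [317.7535 224.2013] ring px [317.8483 210.0838]
wrist punch_tip 0.7 [ 0.5336 -0.1759  0.2474] [321. 306.]
wrist mark 0.86 [ 0.5215 -0.1781  0.1024] [304. 204.]
scene punch_tip 0.67 [0.3037 0.2562 0.0242] [406. 173.]
scene punch_tip 0.43 [ 0.5311 -0.1769  0.2066] [226. 121.]
scene punch 0.67 [ 0.5325 -0.1752  0.2059] [226. 122.]
scene mark 0.55 [ 0.5212 -0.1789  0.1081] [234. 143.]
scene mark 0.54 [ 0.5396 -0.1626  0.045 ] [238. 164.]
side punch_tip 0.47 [ 0.5337 -0.1796  0.2091] [348. 107.]
side punch 0.68 [ 0.5306 -0.1734  0.21  ] [349. 109.]
side punch 0.4 [0.287  0.27   0.0234] [427. 313.]
side mark 0.66 [0.5575 0.1766 0.0869] [311. 242.]
side mark 0.54 [0.5589 0.2098 0.0428] [308. 266.]
16.9667
```

View pics/w4c.png

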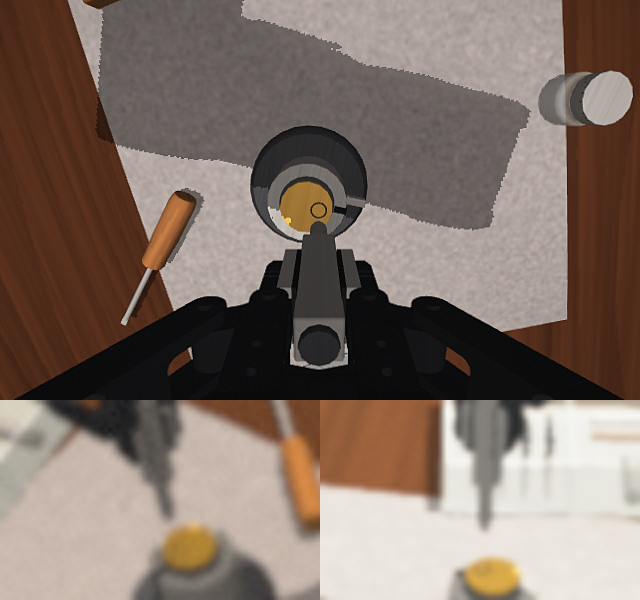

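The wrist view shows the punch held upright with its tip at about (319,223), predicted (318,224). The ring is at (318,210), where predicted, and the notch (340,208) is in line with the pointer. I'll descend, then step down with force feedback.

```bash
python3 - <<'E'
from h import *
import pickle
np.set_printoptions(precision=4,suppress=True)
V=[.5306,-.1835]
m.move_l([*V,.178],max_speed=.04); m.dwell(.3)
f0=np.array([m.current_force() for _ in range(5)]).mean(0); print(f0,m.current_ee_pos())
im,d,c=shot("wrist"); 
z=.178
while z>.1655:
    z-=.001; m.move_l([*V,z],max_speed=.01); m.dwell(.1)
    f=np.array([m.current_force() for _ in range(5)]).mean(0)-f0; print(round(z,4),f,m.current_ee_pos()[2])
    if f[2]>3.2: break
print(m.current_time())
im,d,c=shot("wrist"); pickle.dump((im,d,c),open("w5.pkl","wb"))
u,v=pix(c,[*V,.104]).astype(int); print(u,v,pix(c,[*V,.104]))
cv2.imwrite("pics/w5c.png",cv2.resize(im[v-70:v+40,u-75:u+75,::-1],None,fx=5,fy=5,interpolation=cv2.INTER_CUBIC))
E
```

```text
[ 0.3356  0.106  -1.9982] [ 0.5307 -0.1835  0.1781]
0.177 [-0.145  -0.0795  0.0137] 0.17697212134189713
0.176 [-0.2518  0.1413  0.0714] 0.17599053142867485
0.175 [ 0.0424 -0.4822  1.4346] 0.17499241457705653
0.174 [-0.3651  0.1812  0.0172] 0.1739776543877909
0.173 [0.1679 0.5341 1.6462] 0.17312326823624624
0.172 [ 2.1753 -0.7354  2.2433] 0.17207528262386632
0.171 [0.1086 0.5639 2.699 ] 0.17107672518791386
0.17 [ 0.3819 -0.6927  3.8973] 0.17007305235684284
20.9417
317 223 [317.771  223.4277]
```

View pics/w5c.png

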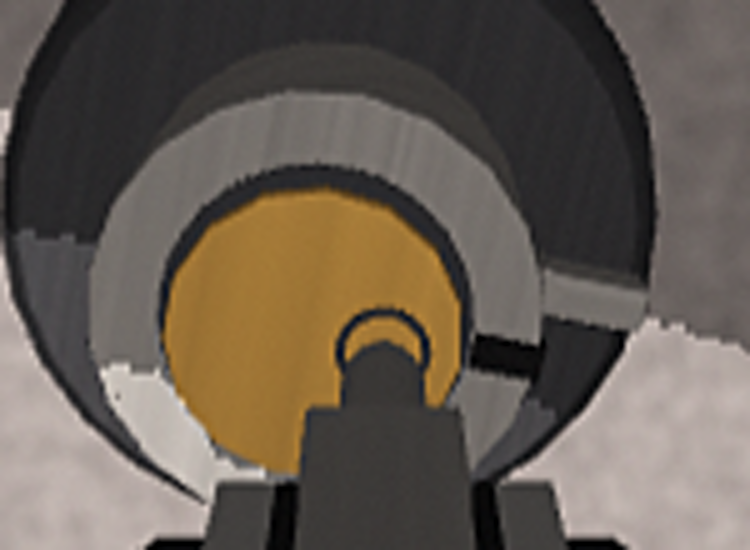

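The close view shows the ring centred near crop (384,354) with the stem ending inside it; the predicted tip is at (379,352). Last check: the notch angle, blank depth and force.

```bash
python3 - <<'E'
from h import *
import pickle
np.set_printoptions(precision=4,suppress=True)
im,d,c=pickle.load(open("w5.pkl","rb")); A=np.array([.5227,-.1795])
w=lambda x,y,z: world(c,242+x/5,153+y/5,z=z)
ang=lambda p:np.arctan2(p[1]-A[1],p[0]-A[0])
print("pointer",[ang(w(x,y,.06)) for x,y in [(645,307),(545,293)]],"notch",[ang(w(x,y,.095)) for x,y in [(541,357),(474,350)]])
print("ring",w(384,354,.1037))
zs=[world(c,u,v,d[v,u])[2] for v in range(200,235) for u in range(278,300)]; print("blank z",np.median([z for z in zs if .09<z<.115]))
zs=[world(c,u,v,d[v,u])[2] for v in range(174,182) for u in range(290,325)]; print("rim z",np.median(zs))
m.dwell(.3); f=np.array([(m.dwell(.02),m.current_force())[1] for _ in range(15)]); print(f.mean(0),m.current_grip_width(),m.current_ee_pos(),m.current_tcp_rot()[:,2])
E
```

```text
pointer [np.float64(-0.3982822457173705), np.float64(-0.42175421725715)] notch [np.float64(-0.39970239712771183), np.float64(-0.43609674947251253)]
ring [ 0.5312 -0.184   0.1037]
blank z 0.10428718276540748
rim z 0.09543452335451677
[ 0.8207 -0.419   1.4741] 0.177549078199515 [ 0.5306 -0.1835  0.17  ] [ 0.0001 -0.     -1.    ]
```

```bash
python3 -c "
from bench import manip as m
print(m.sign_off())"
```

```text
the job is handed in; nothing more can be done
None
```

I handed the job in: the notch is at the pointer, and the punch is held upright with its tip inside the ring, pressing the blank down about 3 mm with about 3.5 N.

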